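# Check weights back in their block

## Task

The balance check is finished: put the four steel check weights, one from the balance pan and three from about the worktop, back in the wooden weight block, in order of size, each standing upright right down in the well that fits it. Lower them in rather than letting them drop, do not knock any weight over, and leave the dropper bottle and the small vial standing where they are.

Things in the scene. Friction and masses are not known exactly. Their poses are not given: they have to be found in the camera images.
- weight_1_mid (a point): Largest of the four bright steel check weights: an upright cylinder with a narrower neck and a round knob on top, 46 mm in diameter, 72 mm tall over all; the straight body reaches 49 mm up, the knob is 33 mm wide. This point is on its axis, half-way up (36 mm above its base). z is its own axis, up when it stands. 500 g nominal. It starts standing on the balance pan.
- weight_2_mid (a point): Second-largest of the four bright steel check weights: an upright cylinder with a narrower neck and a round knob on top, 37 mm in diameter, 62 mm tall over all; the straight body reaches 42 mm up, the knob is 27 mm wide. This point is on its axis, half-way up (31 mm above its base). z is its own axis, up when it stands. 200 g nominal. It starts standing somewhere on the worktop.
- weight_3_mid (a point): Third-largest of the four bright steel check weights: an upright cylinder with a narrower neck and a round knob on top, 29 mm in diameter, 53 mm tall over all; the straight body reaches 36 mm up, the knob is 21 mm wide. This point is on its axis, half-way up (26.5 mm above its base). z is its own axis, up when it stands. 100 g nominal. It starts standing somewhere on the worktop.
- weight_4_mid (a point): Smallest of the four bright steel check weights: an upright cylinder with a narrower neck and a round knob on top, 22 mm in diameter, 45 mm tall over all; the straight body reaches 31 mm up, the knob is 16 mm wide. This point is on its axis, half-way up (22.5 mm above its base). z is its own axis, up when it stands. 50 g nominal. It starts standing somewhere on the worktop.
- weight_block: Pale wooden block, fixed, 72x210x22 mm (x,y,z), any yaw. Origin: centre of underside, on the worktop. Four round wells in a row on its y axis (x=0), 10 mm deep, dark felt floors 12 mm above the worktop, mouths bevelled 2 mm. Centre y and bore: largest +68 mm, 52 mm; second +10, 43; third -39, 35; smallest -80.5, 28; each 6 mm wider than its weight.
- balance: White compact top-pan balance, fixed, 205 x 150 x 48 mm (x, y, z), display and keys at its -x end. Origin: centre of its underside on the worktop. Its round steel pan is 108 mm across, its centre at x = +36 mm, y = 0, its top 48 mm above the worktop.
- dropper_mid (a point): White dropper bottle with a coloured cap, 28 mm in diameter, 62 mm tall, standing loose on the worktop among the weights, not to be disturbed. This point is on its axis, 31 mm above its base.
- vial_mid (a point): Small white control vial with a coloured screw lid, 25 mm in diameter, 34 mm tall, standing loose on the worktop among the weights, not to be disturbed. This point is on its axis, 17 mm above its base.
- fan_edge (a point): Nearest, right-hand edge of the big round wire guard of the table fan that stands at the back left; fixed and solid, to be kept clear of by hand and arm. From here the guard runs 0.42 m to the left (y) and slants 0.08 m back (x); it is 0.11 m thick and fills heights from 0.16 to 0.57 m above the worktop. Between the left and right of the worktop, pass on the robot's side of it.
There are look-alikes about, which are no part of the job. What is shaped like the part that bears weight_2_mid but blue, purple or red is not meant.

How it is judged:
By the outcome, as a careful person would: the job done as asked, in the order asked, and still so for the second after the job is handed in, with the robot touching nothing.
It also fails if it takes over 120 s, if anything falls off the work surface, if the arm or the gripper's body presses on something with over 40 N, if the wrist force passes 120 N, or if a joint passes its speed limit or range.

## Robot

A 6-joint arm with a two-finger parallel gripper is mounted at the origin on a cart in front of the work surface, level with it; the furniture and walls round the work are solid. World frame = base frame: x ahead of the robot, y to its left, z up, the work surface at z = 0. Lengths are in m, angles in rad, forces in N, time in s.
With the tool pointing down it reaches from about 0.25 to 0.8 m from the base axis. Payload 8.5 kg.
Tool frame: the origin (TCP) lies at the very end of the fingers, on their centre line; the grasp point (between the pads) lies arm.grip_point_offset behind it (arm.grip_point_offset is the distance from the TCP to the grasp point, in m); z points along the fingers, y is the line along which they close (so a half turn about z gives the same grasp; the last joint's range is limited). The gripper opens to 85 mm and grips with 20 to 120 N. Pads are 22 mm wide; open, the fingers measure 114 mm over their backs; the gripper's body (76 mm by 85 mm) begins 54 mm behind the grasp point. The pads swing forward as they close: fully open they stand 13 mm farther back than shut.
Start: joints at [1.143, 0.238, -0.013, 1.319, 0, 1.571], TCP at [0.218, 0.478, 0.231] pointing down, gripper open.
Joint ranges: [-2.66, 2.66], [-1.03, 1.9], [-1.14, 1.46], [-1.82, 2.27], [-1.45, 1.34], [-3.14, 3.14]. Speed limits (rad/s): [2.22, 2.22, 2.79, 3.14, 3.14, 3.14].

## Interface

Orientations are given as a unit quaternion [w, x, y, z].
In Python, from station import arm gives the robot as it stands.
- The arm moves only by the shell command python3 -m pendant 'ROWS'. ROWS is JSON, a list of rows, each a list of 3 entries, a list of its own where there are three numbers: the turn, a rotation vector about the tool's x, y, z in degrees, then the shift along the tool's x, y, z in mm, then the opening, from 0 (shut) to 1 (fully open). In form: [[[ax, ay, az], [tx, ty, tz], grip], ...]. A call has 1 to 20 rows; each row shifts and turns the commanded pose from where the row before left it, along the tool's axes as they then stand; what a row does not reach is not made up. A row lasts 1/10 s, in which the tool goes at most 50 mm and 8.59 degrees, less where a joint would pass 70% of its speed; a pose out of reach is approached as far as the arm can. A call with a gripper value outside its range is refused whole. The fingers move at their own pace and stop on an object; the grip force is fixed at half the most. Time passes only in rows, so rows that do not move let the fingers close. It gives the time, the measured TCP pose, the force, the opening and the grip force at its end, in the units of the state.
- arm.read_state(): the state, without advancing time (a new reading comes with each control period).
- arm.grab_frame(name): name is "scene" or "top"; returns a dict with "color" (400x640x3 uint8, red, green, blue), "fovy" (degrees; the focal length in pixels is half the picture's height over the tangent of half this angle, whatever the lens; pixels are square), "cx", "cy" (the principal point, pixels), "cam_to_world" (4x4, takes a point from camera to world coordinates). Camera axes: x right, y up, looking along -z (the intrinsics and any distortion apply to the point x, -y, -z); pixel columns grow to the right and rows downward; lengths in m; the calibration is good to about 2 mm. A picture is of the moment at which its call begins. There is no depth.
- arm.close_job(): hands the job in; it is judged then, once.
Trained networks look in the newest picture that a camera, given by its name, has taken for a name from the list of things; names that differ only in an ending like _2 or _b are one class to them, and where a whole thing is asked for, a point or a joint stands for the part that bears it (a point fixed in the world has none). Each returns a list of dicts, best first, with "p" (0 to 1); they miss things now and then, are a little off and sometimes report something else, mostly with a low value. They report only what shows in the picture. A call takes as long as a camera call. They do not tell look-alikes from the thing itself.
- arm.boxes_of(camera, target): "extent" ([left, top, right, bottom] in pixels, round what is visible of it).
The state is a dict: "t": time; "joints": joint angles; "joint_vel": joint speeds; "joint_torque": joint torques, N m; "position": TCP position; "ee_rot": TCP orientation; "force": force on the tool from outside, world axes, zero at the start; "moment": the same for the moment, N m; "grip_width": finger opening in m; "grasp_force": force on a finger pad.
Only numpy, scipy, OpenCV 4.12 (cv2) and the standard library are available. Lean on these libraries where they do the work, as an engineer would, in place of code of your own. Each camera call takes 0.05 s, during which the arm holds its last target. There are 200 camera calls.

## Working session

There is one attempt and no reset: what is moved stays moved. The work goes in short steps, Python scripts to look and compute and a shell command to move; the robot and the scene stay as the last step left them, time stands still between calls to the robot, and variables do not carry over. Pictures are saved under pics/ and viewed, at most 14 in all, crops included, and the job is handed in when it is done.

```bash
mkdir -p pics; ls
python3 - <<'E'
from station import arm
import cv2,numpy as np
s=arm.read_state()
print({k:np.round(v,3).tolist() for k,v in s.items()}, arm.grip_point_offset)
for c in ("scene","top"):
    f=arm.grab_frame(c)
    cv2.imwrite(f"pics/{c}0.png",f["color"][:,:,::-1])
    print(c,{k:np.round(v,4).tolist() for k,v in f.items() if k!="color"})
    for n in ["weight_1_mid","weight_block","balance","dropper_mid","vial_mid","fan_edge"]:
        print(n,[(round(b["p"],2),np.round(b["extent"]).tolist()) for b in arm.boxes_of(c,n)])
E
```

```text
pics
{'t': 0.0, 'joints': [1.143, 0.239, -0.014, 1.319, -0.0, 1.571], 'joint_vel': [-0.002, -0.002, 0.001, -0.003, -0.001, 0.0], 'joint_torque': [-0.003, -53.878, 34.644, 0.018, -0.0, 0.0], 'position': [0.218, 0.477, 0.231], 'ee_rot': [-0.0, 0.212, 0.977, -0.001], 'force': [0.059, -0.883, -0.015], 'moment': [0.031, 0.019, -0.041], 'grasp_force': 0.0, 'grip_width': 0.086} 0.0187
scene {'fovy': 49.7813, 'cx': 320.297, 'cy': 199.6488, 'cam_to_world': [[-0.7962, 0.2506, -0.5506, -0.2304], [-0.6049, -0.3215, 0.7285, 1.0443], [0.0055, 0.9131, 0.4076, 0.8042], [0.0, 0.0, 0.0, 1.0]]}
weight_1_mid []
weight_block [(0.92, [331.0, 237.0, 360.0, 266.0])]
balance [(0.76, [351.0, 208.0, 416.0, 238.0])]
dropper_mid [(0.62, [321.0, 286.0, 332.0, 306.0])]
vial_mid []Traceback (most recent call last):
  File "<stdin>", line 10, in <module>
ValueError: it knows: balance, dropper_mid, vial_mid, weight_1_mid, weight_2_mid, weight_3_mid, weight_4_mid, weight_block
```

Run:
```python
from station import arm
import cv2,numpy as np
for c in ("top","scene"):
    f=arm.grab_frame(c)
    im=f["color"][:,:,::-1]
    cv2.imwrite(f"pics/{c}1.png",im)
    if c=="scene": cv2.imwrite("pics/scene1z.png",cv2.resize(im[180:380,200:460],None,fx=3,fy=3,interpolation=cv2.INTER_CUBIC)) 
    print(c,{k:np.round(v,4).tolist() for k,v in f.items() if k!="color"})
    for n in ["weight_1_mid","weight_2_mid","weight_block","balance","dropper_mid","vial_mid"]:
        print(n,[(round(b["p"],2),np.round(b["extent"]).tolist()) for b in arm.boxes_of(c,n)])
```

```text
top {'fovy': 52.024, 'cx': 317.9264, 'cy': 190.2139, 'cam_to_world': [[-0.0403, 0.9789, -0.2002, 0.2317], [-0.9992, -0.0399, 0.0058, 0.0213], [-0.0023, 0.2003, 0.9797, 1.6674], [0.0, 0.0, 0.0, 1.0]]}
weight_1_mid []
weight_2_mid [(0.67, [401.0, 186.0, 414.0, 199.0]), (0.63, [216.0, 229.0, 227.0, 240.0]), (0.58, [215.0, 212.0, 224.0, 222.0]), (0.39, [240.0, 229.0, 252.0, 240.0])]
weight_block [(0.73, [312.0, 176.0, 348.0, 228.0])]
balance [(0.67, [379.0, 177.0, 432.0, 233.0])]
dropper_mid [(0.21, [240.0, 228.0, 251.0, 244.0])]
vial_mid []
scene {'fovy': 49.7813, 'cx': 320.297, 'cy': 199.6488, 'cam_to_world': [[-0.7962, 0.2506, -0.5506, -0.2304], [-0.6049, -0.3215, 0.7285, 1.0443], [0.0055, 0.9131, 0.4076, 0.8042], [0.0, 0.0, 0.0, 1.0]]}
weight_1_mid [(0.75, [372.0, 197.0, 383.0, 220.0])]
weight_2_mid [(0.85, [247.0, 311.0, 262.0, 336.0]), (0.52, [292.0, 303.0, 307.0, 327.0])]
weight_block [(0.94, [331.0, 235.0, 359.0, 266.0]), (0.46, [292.0, 302.0, 309.0, 326.0])]
balance [(0.9, [353.0, 204.0, 414.0, 238.0])]
dropper_mid [(0.36, [295.0, 292.0, 303.0, 303.0])]
vial_mid []
```

View pics/top1.png

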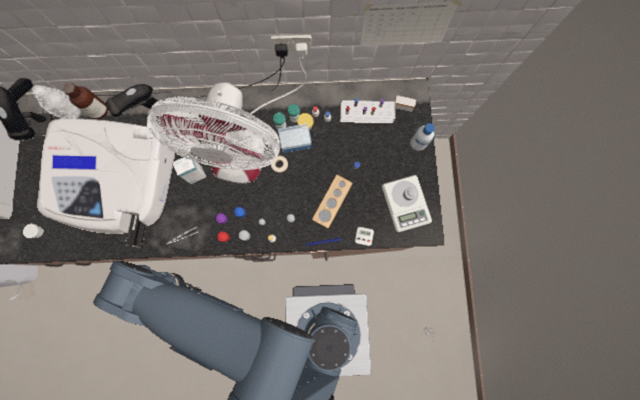

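View pics/scene1.png

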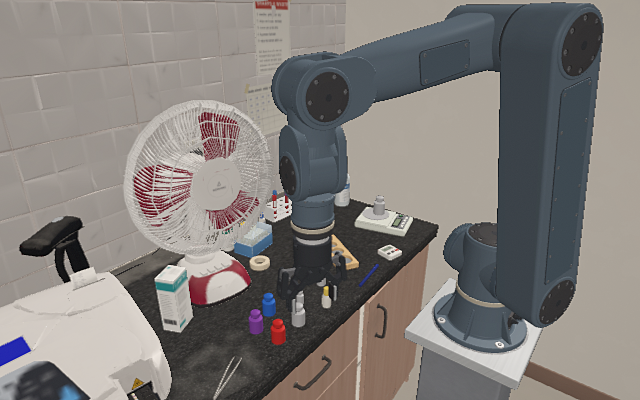

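```bash
cat > h.py <<'E'
import numpy as np,cv2
from station import arm
def cam(c):
    f=arm.grab_frame(c); h=f["color"].shape[0]
    f["f"]=h/2/np.tan(np.radians(f["fovy"])/2); return f
def ray(f,u,v,z):
    M=np.array(f["cam_to_world"]); d=M[:3,:3]@np.array([(u-f["cx"])/f["f"],-(v-f["cy"])/f["f"],-1])
    o=M[:3,3]; return o+d*(z-o[2])/d[2]
def proj(f,P):
    M=np.array(f["cam_to_world"]); p=(np.asarray(P,float)-M[:3,3])@M[:3,:3]
    return np.stack([f["cx"]-f["f"]*p[...,0]/p[...,2], f["cy"]+f["f"]*p[...,1]/p[...,2]],-1)
def crop(f,name,x0,y0,x1,y1,s):
    im=cv2.resize(f["color"][y0:y1,x0:x1,::-1],None,fx=s,fy=s,interpolation=cv2.INTER_CUBIC); return im
E
python3 - <<'E'
from h import *
f=cam("top")
a=crop(f,0,210,150,310,250,8)[:, :]
b=crop(f,0,300,150,440,250,5)
cv2.imwrite("pics/t2a.png",cv2.resize(a,(600,600)));cv2.imwrite("pics/t2b.png",b)
for u,v in [(245,236),(262,222),(291,218),(272,238),(357,165),(333,202),(404,191)]: print(u,v,ray(f,u,v,0.02).round(3))
E
```

```text
245 236 [0.393 0.311 0.02 ]
262 222 [0.447 0.243 0.02 ]
291 218 [0.458 0.125 0.02 ]
272 238 [0.381 0.203 0.02 ]
357 165 [ 0.669 -0.155  0.02 ]
333 202 [ 0.517 -0.048  0.02 ]
404 191 [ 0.551 -0.341  0.02 ]
```

View pics/t2a.png

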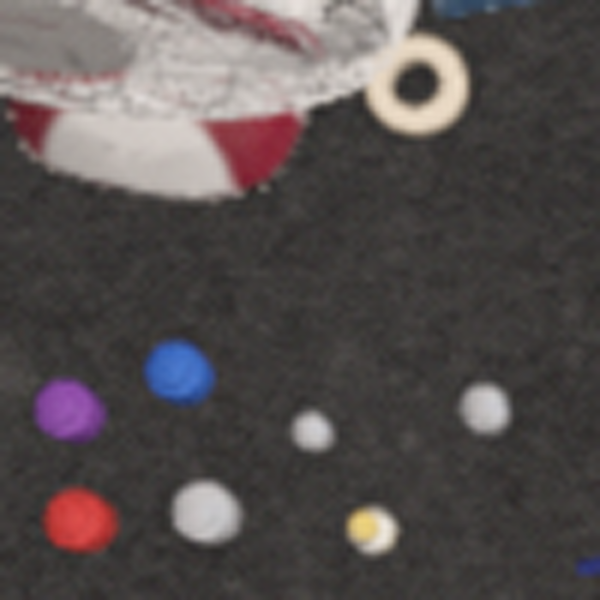

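View pics/t2b.png

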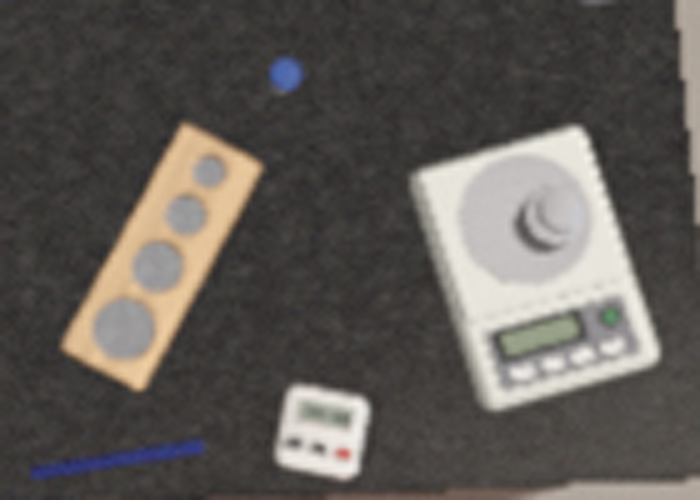

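```bash
cat >> h.py <<'E'
from scipy.optimize import minimize
W={1:(.046,.072,.049,.033),2:(.037,.062,.042,.027),3:(.029,.053,.036,.021),4:(.022,.045,.031,.016)}
WELL={1:.068,2:.010,3:-.039,4:-.0805}
th=np.linspace(0,2*np.pi,40,endpoint=False); C=np.c_[np.cos(th),np.sin(th),0*th]
def wpts(k,base=0.):
    D,H,B,K=W[k]; o=[C*D/2+[0,0,base],C*D/2+[0,0,base+B]]
    for a in np.linspace(-1,1,7): # knob as ellipsoid over the top part
        kh=min(K/2,(H-B)/2*.9); o.append(C*K/2*np.sqrt(max(0,1-a*a))+[0,0,base+H-kh+a*kh])
    return np.concatenate(o)
def bpts():
    return np.array([[x,y,z] for x in(-.036,.036) for y in (-.105,.105) for z in (0,.022)])
def fit(f,mask_fn,pts,p0,pad=14,S=8,yaw=False):
    """fit x,y[,yaw] of a convex-silhouette thing to a mask in an upsampled crop"""
    def P(p):
        q=pts.copy()
        if yaw:
            c,s=np.cos(p[2]),np.sin(p[2]); q[:,:2]=q[:,:2]@np.array([[c,s],[-s,c]])
        q[:,:2]+=p[:2]; return proj(f,q)
    u=P(p0); x0,y0=np.floor(u.min(0)-pad).astype(int); x1,y1=np.ceil(u.max(0)+pad).astype(int)
    im=cv2.resize(f["color"][y0:y1,x0:x1],None,fx=S,fy=S,interpolation=cv2.INTER_CUBIC)
    m=mask_fn(im).astype(np.uint8)
    n,l,st,ce=cv2.connectedComponentsWithStats(m)
    c0=((P(p0).mean(0)-[x0,y0]+.5)*S-.5)
    j=min((i for i in range(1,n) if st[i,4]>150),key=lambda i:np.hypot(*(ce[i]-c0)))
    m=(l==j).astype(np.uint8)
    def cost(p):
        h=cv2.convexHull((((P(p)-[x0,y0]+.5)*S-.5)*16).astype(np.int32))
        r=np.zeros_like(m); cv2.fillConvexPoly(r,h,1,shift=4); return (r!=m).sum()/m.sum()
    d=np.array([.006,.006,.1][:len(p0)]); best=None
    for k in range(3):
        sx=np.vstack([p0]+[np.array(p0)+d*e*(-1)**k for e in np.eye(len(p0))])
        r=minimize(cost,p0,method="Nelder-Mead",options=dict(initial_simplex=sx,xatol=1e-5,fatol=1e-5)); p0=r.x; d=d/2
    return r.x,r.fun
bright=lambda im: im.max(2)>118
def tan(im):
    h=cv2.cvtColor(im,cv2.COLOR_RGB2HSV); m=((im[...,0].astype(int)-im[...,2]>25)&(im[...,0]>120)).astype(np.uint8)
    cs,_=cv2.findContours(m,cv2.RETR_EXTERNAL,cv2.CHAIN_APPROX_NONE); r=np.zeros_like(m); cv2.drawContours(r,cs,-1,1,-1); return r
E
python3 - <<'E'
from h import *
f=cam("top")
for k,p in {2:(.393,.311),3:(.458,.125),4:(.447,.243)}.items(): print(k,fit(f,bright,wpts(k),p,pad=8))
print("dropper",fit(f,bright,np.concatenate([C*.014,C*.014+[0,0,.04],C*.008+[0,0,.062]]),(.381,.203),pad=8))
b,c=fit(f,tan,bpts(),(.517,-.048,0.5+np.pi),yaw=True,pad=6); print("block",b,c)
R=np.array([[np.cos(b[2]),-np.sin(b[2])],[np.sin(b[2]),np.cos(b[2])]])
for k in W: 
    P=np.r_[b[:2]+R@[0,WELL[k]],.012]; print("well",k,P,proj(f,P))
for z in (.2,.36,.5): print("fan",ray(f,278,150,z))
print("w1 knob",ray(f,300+562/5,150+212/5,.11),"pan",ray(f,300+525/5,150+218/5,.048))
# scene check of weight 2
s=cam("scene"); print(proj(s,np.array([[.393,.311,.031]])))
try: print("scene w2",fit(s,bright,wpts(2),(.393,.311),pad=5))
except Exception as e: print(e)
print(arm.boxes_of("top","weight_1_mid"))
from scipy.spatial.transform import Rotation as Ro
q=arm.read_state()["ee_rot"]; print(Ro.from_quat(np.r_[q[1:],q[0]]).as_matrix().round(3))
E
```

```text
2 (array([0.39721222, 0.31511902]), np.float64(0.045091918140825527))
3 (array([0.45969242, 0.12711758]), np.float64(0.039962825278810406))
4 (array([0.44982008, 0.24393463]), np.float64(0.064546748932131))
dropper (array([0.38104134, 0.20459667]), np.float64(0.06619174829326209))
block [ 0.52221548 -0.04486332  4.16434473] 0.0682592784557634
well 1 [ 0.58025655 -0.08029261  0.012     ] [340.0238064  186.89058678]
well 2 [ 0.53075093 -0.05007351  0.012     ] [333.28555284 198.97225997]
well 3 [ 0.48892722 -0.02454358  0.012     ] [327.52958983 209.29268847]
well 4 [ 0.45350509 -0.0029213   0.012     ] [322.60859431 218.11602216]
fan [0.69061239 0.15519178 0.2       ]
fan [0.64057489 0.14059224 0.36      ]
fan [0.59679208 0.12781764 0.5       ]
w1 knob [ 0.52641227 -0.35315593  0.11      ] pan [ 0.53444685 -0.33789932  0.048     ]
[[299.66900078 313.15252659]]
scene w2 (array([0.39755125, 0.31329823]), np.float64(0.2818662580932141))
[]
[[-0.91   0.415 -0.   ]
 [ 0.415  0.91  -0.   ]
 [-0.    -0.    -1.   ]]
```

Run:
```python
from h import *
f=cam("top"); s=cam("scene")
a=crop(f,0,390,175,430,210,9); b=crop(s,0,350,185,420,245,6)
a=cv2.resize(a,(360,315)); c=np.zeros((360,790,3),np.uint8); c[:315,:360]=a; c[:360,365:785]=b; cv2.imwrite("pics/w1.png",c)
yaw=4.16434473-np.pi
for it in (0,1):
  R=np.array([[np.cos(yaw),-np.sin(yaw)],[np.sin(yaw),np.cos(yaw)]]); b0=np.array([.52222,-.04486])
  g=cv2.resize(f["color"],None,fx=8,fy=8,interpolation=cv2.INTER_CUBIC).astype(int)
  m=((g[...,0]-g[...,2]<30)).astype(np.uint8)
  n,l,st,ce=cv2.connectedComponentsWithStats(m)
for k in W:
    q=np.r_[b0+R@[0,WELL[k]],.022]; u=(proj(f,q)+.5)*8-.5
    i=min((i for i in range(1,n) if 3000<st[i,4]<20000),key=lambda i:np.hypot(*(ce[i]-u))); uu=(ce[i]+.5)/8-.5
    print(k,q.round(4),proj(f,q).round(2),uu.round(2),2*np.sqrt(st[i,4]/np.pi)/8,ray(f,*uu,.022).round(4),ray(f,*uu,.012).round(4))
```

```text
1 [ 0.4642 -0.0094  0.022 ] [324.13 215.1 ] [324.26 215.38] 11.827814463280019 [ 0.463  -0.0099  0.022 ] [ 0.4644 -0.0101  0.012 ]
2 [ 0.5137 -0.0396  0.022 ] [331.01 202.76] [330.96 202.94] 9.627453452660394 [ 0.5129 -0.0394  0.022 ] [ 0.5146 -0.0398  0.012 ]
3 [ 0.5555 -0.0652  0.022 ] [336.77 192.44] [330.96 202.94] 9.627453452660394 [ 0.5129 -0.0394  0.022 ] [ 0.5146 -0.0398  0.012 ]
4 [ 0.5909 -0.0868  0.022 ] [341.6  183.78] [330.96 202.94] 9.627453452660394 [ 0.5129 -0.0394  0.022 ] [ 0.5146 -0.0398  0.012 ]
```

View pics/w1.png

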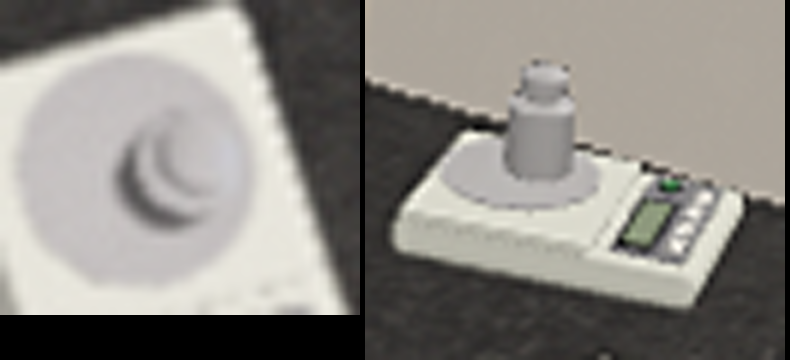

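```bash
python3 -m pendant '[[[0,0,6.9],[0,0,0],1],[[0,0,0],[-30,-23.5,0],1],[[0,0,0],[-30,-23.5,0],1],[[0,0,0],[-30,-23.5,0],1],[[0,0,0],[-30,-23.5,0],1],[[0,0,0],[-30,-23.5,0],1],[[0,0,0],[-30,-23.5,0],1],[[0,0,0],[-30,-23.5,0],1],[[0,0,0],[-30,-23.5,0],1],[[0,0,0],[-30,-23.5,0],1],[[0,0,0],[-30,-23.5,0],1],[[0,0,0],[-30,-23.5,0],1],[[0,0,0],[-30,-23.5,0],1],[[0,0,0],[-30,-23.5,0],1],[[0,0,0],[-30,-23.5,0],1],[[0,0,0],[-30,-23.5,0],1],[[0,0,0],[-30,-23.5,0],1],[[0,0,0],[-30,-23.5,0],1]]'
```

```text
t: 3.1
position: [0.4452, -0.1308, 0.2315]
ee_rot: [0.0, 0.271, 0.963, 0.0]
force: [1.0, 0.4, 0.5]
grip_width: 0.0852
grasp_force: 0.0
```

Run:
```python
from h import *
from scipy.optimize import least_squares
f=cam("top"); s=cam("scene")
def res(p):
    a=proj(f,np.r_[p,.110]); b=proj(s,np.r_[p,.0725]); c=proj(s,np.r_[p,.11])
    return np.r_[a-[412.1,191.8],b[0]-379.0,b[1]-208.4,c[0]-379.4]
r=least_squares(res,[.526,-.353]); print(r.x,r.fun)
p=np.r_[.5264,-.3532]
print(proj(f,wpts(1,.048)+np.r_[p,0]).min(0),proj(f,wpts(1,.048)+np.r_[p,0]).max(0),proj(s,wpts(1,.048)+np.r_[p,0]).min(0),proj(s,wpts(1,.048)+np.r_[p,0]).max(0))
t=r.x-np.array(arm.read_state()["position"])[:2]
print(t@[-.853,.521]*1e3,t@[.521,.853]*1e3)
```

```text
[ 0.52786414 -0.35019708] [-0.49473641  0.26315319 -0.01525663 -1.34600254  0.15916056]
[403.25146196 187.29242552] [417.55583915 201.04088747] [373.59612726 195.63227758] [385.86015566 214.89146653]
-183.0122361103688 -143.10392773622365
```

```bash
python3 -m pendant '[[[0,0,0],[-36.6,-28.6,8],1],[[0,0,0],[-36.6,-28.6,8],1],[[0,0,0],[-36.6,-28.6,8],1],[[0,0,0],[-36.6,-28.6,8],1],[[0,0,0],[-36.6,-28.6,8],1],[[0,0,0],[0,0,0],1],[[0,0,0],[0,0,20],1],[[0,0,0],[0,0,20],1],[[0,0,0],[0,0,20],1],[[0,0,0],[0,0,20],1],[[0,0,0],[0,0,20],1],[[0,0,0],[0,0,20],1],[[0,0,0],[0,0,10],1],[[0,0,0],[0,0,0],1],[[0,0,0],[0,0,0],0],[[0,0,0],[0,0,0],0],[[0,0,0],[0,0,0],0],[[0,0,0],[0,0,0],0],[[0,0,0],[0,0,0],0],[[0,0,0],[0,0,0],0]]'
```

```text
t: 5.2
position: [0.527, -0.347, 0.0628]
ee_rot: [0.001, 0.271, 0.963, -0.0]
force: [-1.6, -0.8, 5.5]
grip_width: 0.0443
grasp_force: 61.2
```

```bash
python3 -m pendant '[[[0,0,0],[0,0,0],1],[[0,0,0],[0,0,0],1],[[0,0,0],[0,0,0],1],[[0,0,0],[0,0,0],1],[[0,0,8.5],[0,0,0],1],[[0,0,8.5],[0,0,0],1],[[0,0,8.5],[0,0,0],1],[[0,0,8.5],[0,0,0],1],[[0,0,8.5],[0,0,0],1],[[0,0,8.5],[0,0,0],1],[[0,0,8.5],[0,0,0],1],[[0,0,8.5],[0,0,0],1],[[0,0,8.5],[0,0,0],1],[[0,0,8.5],[0,0,0],1],[[0,0,5],[0,0,0],1],[[0,0,0],[0,0,0],1]]'; python3 -m pendant '[[[0,0,0],[0,0,0],0],[[0,0,0],[0,0,0],0],[[0,0,0],[0,0,0],0],[[0,0,0],[0,0,0],0],[[0,0,0],[0,0,0],0],[[0,0,0],[0,0,0],0]]'
```

```text
t: 6.8
position: [0.5264, -0.3465, 0.0612]
ee_rot: [-0.0, 0.872, 0.489, -0.0]
force: [-0.4, -0.1, 0.2]
grip_width: 0.0855
grasp_force: 0.0
t: 7.4
position: [0.5273, -0.347, 0.0621]
ee_rot: [0.001, 0.872, 0.49, 0.0]
force: [2.7, -0.6, 5.3]
grip_width: 0.0447
grasp_force: 61.7
```

```bash
python3 -m pendant '[[[0,0,0],[0,0,-10],0],[[0,0,-8.5],[0,0,-10],0],[[0,0,-8.5],[0,0,-10],0],[[0,0,-8.5],[0,0,-10],0],[[0,0,-8.5],[0,0,-10],0],[[0,0,-8.5],[0,0,-10],0],[[0,0,-8.5],[0,0,-10],0],[[0,0,-8.5],[0,0,-10],0],[[0,0,-8.5],[0,0,-10],0],[[0,0,-8.5],[0,0,-10],0],[[0,0,-8.5],[0,0,0],0],[[0,0,-5],[0,0,0],0],[[0,0,0],[0,0,0],0]]'
cat > d.py <<'E'
import sys,numpy as np
from station import arm
from scipy.spatial.transform import Rotation as Ro
s=arm.read_state(); q=s["ee_rot"]; R=Ro.from_quat(np.r_[q[1:],q[0]])
t=np.array([float(a) for a in sys.argv[1:4]])-s["position"]
print("pos",np.round(s["position"],4),"delta mm",(R.inv().apply(t)*1e3).round(1),"yaw(y)",np.degrees(np.arctan2(*R.as_matrix()[1::-1,1])).round(2),"R2",R.as_matrix()[:,2].round(4))
E
python3 d.py .464 -.0096 .162
```

```text
t: 8.7
position: [0.5256, -0.346, 0.1608]
ee_rot: [-0.001, 0.27, 0.963, 0.0]
force: [-0.5, 0.4, -5.4]
grip_width: 0.0447
grasp_force: 62.3
pos [ 0.5256 -0.346   0.1608] delta mm [227.6 255.3  -0.7] yaw(y) 58.66 R2 [-0.0021  0.0013 -1.    ]
```

```bash
python3 -m pendant '[[[0,0,0],[22.8,25.5,0],0],[[0,0,0],[22.8,25.5,0],0],[[0,0,0],[22.8,25.5,0],0],[[0,0,0],[22.8,25.5,0],0],[[0,0,0],[22.8,25.5,0],0],[[0,0,0],[22.8,25.5,0],0],[[0,0,0],[22.8,25.5,0],0],[[0,0,0],[22.8,25.5,0],0],[[0,0,0],[22.8,25.5,0],0],[[0,0,0],[22.8,25.5,0],0],[[0,0,0],[0,0,40],0],[[0,0,0],[0,0,40],0],[[0,0,0],[0,0,20],0],[[0,0,0],[0,0,0],0],[[0,0,0],[0,0,0],0]]'; python3 d.py .464 -.0096 .045
python3 - <<'E'
from h import *
s=cam("scene"); f=cam("top")
P=proj(s,[.464,-.0096,.022]).astype(int);print(P)
x,y=P; a=crop(s,0,x-40,y-40,x+40,y+25,5)
x,y=proj(f,[.464,-.0096,.022]).astype(int); b=crop(f,0,x-40,y-32,x+40,y+33,5)
cv2.imwrite("pics/p1.png",np.hstack([a,b]))
E
```

```text
t: 10.2
position: [0.4646, -0.0101, 0.0617]
ee_rot: [-0.0, 0.271, 0.962, -0.0]
force: [0.0, -0.4, -5.2]
grip_width: 0.0446
grasp_force: 63.1
pos [ 0.4646 -0.0101  0.0617] delta mm [ 0.8  0.1 16.7] yaw(y) 58.5 R2 [-1.e-03 -1.e-04 -1.e+00]
[343 258]
```

View pics/p1.png

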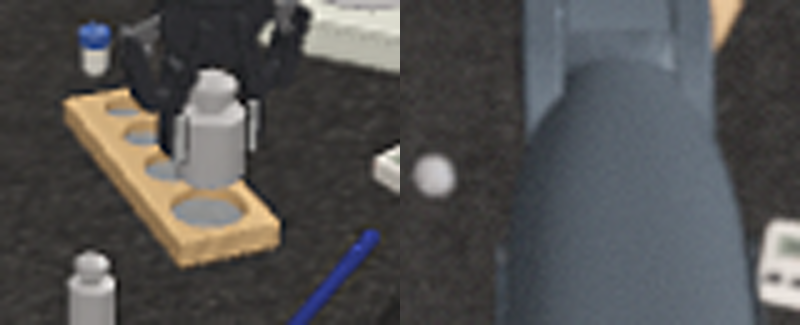

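Run:
```python
from h import *
s=cam("scene"); o=np.array([303,218])
def c(P): return ((proj(s,P)-o+.5)*5-.5).round(1)
print("well rim",c(np.c_[C[:,:2]*.026+[.464,-.0096],0*th+.022]).min(0),c(np.c_[C[:,:2]*.026+[.464,-.0096],0*th+.022]).max(0))
p=np.array([.4646,-.0101])
for z in (.048,.048+.049): 
  u=c(np.c_[C[:,:2]*.023+p,0*th+z]); print("w1",z,u.min(0),u.max(0))
y=1.0228; R=np.array([[np.cos(y),-np.sin(y)],[np.sin(y),np.cos(y)]])
print("top corners",c(np.array([np.r_[R@[a,b]+[.52222,-.04486],.022] for a,b in((-.036,.105),(.036,.105),(.036,-.105),(-.036,-.105))])))
```

```text
well rim [168.1 185.7] [244.5 226.4]
w1 0.048 [173.1 154.8] [241.1 190.1]
w1 0.097 [174.6  92.1] [243.6 126. ]
top corners [[277.4 223. ]
 [179.2 243.9]
 [ 66.3  99.2]
 [155.4  82.7]]
```

```bash
python3 -m pendant '[[[0,0,0],[0.5,0.5,6],0],[[0,0,0],[0,0,6],0],[[0,0,0],[0,0,6],0],[[0,0,0],[0,0,4],0],[[0,0,0],[0,0,3],0],[[0,0,0],[0,0,3],0],[[0,0,0],[0,0,0],0]]';python3 d.py .464 -.0096 .0257
```

```text
t: 11.05
position: [0.4644, -0.0094, 0.0329]
ee_rot: [-0.0, 0.271, 0.963, -0.0]
force: [-0.4, -1.0, -5.0]
grip_width: 0.0443
grasp_force: 63.2
pos [ 0.4644 -0.0094  0.0329] delta mm [ 0.2 -0.4  7.2] yaw(y) 58.59 R2 [-7.e-04 -1.e-04 -1.e+00]
```

No contact; it is already about 3 mm inside the well. Last bit slowly.

```bash
python3 -m pendant '[[[0,0,0],[0,0,2],0],[[0,0,0],[0,0,2],0],[[0,0,0],[0,0,1.5],0],[[0,0,0],[0,0,0],0]]'; python3 -m pendant '[[[0,0,0],[0,0,1],0],[[0,0,0],[0,0,0.5],0],[[0,0,0],[0,0,0],0]]'
```

```text
t: 11.45
position: [0.4645, -0.0094, 0.0276]
ee_rot: [-0.0, 0.271, 0.963, -0.0]
force: [-0.0, 0.1, -4.6]
grip_width: 0.0445
grasp_force: 63.2
t: 11.75
position: [0.4646, -0.0094, 0.0263]
ee_rot: [-0.0, 0.271, 0.963, -0.0]
force: [0.4, -0.4, -5.0]
grip_width: 0.0444
grasp_force: 63.2
```

```bash
python3 -m pendant '[[[0,0,0],[0,0,0.5],0],[[0,0,0],[0,0,0.5],0],[[0,0,0],[0,0,0],0]]'; python3 -m pendant '[[[0,0,0],[0,0,0.5],0],[[0,0,0],[0,0,0.5],0],[[0,0,0],[0,0,0],0]]'
```

```text
t: 12.05
position: [0.4647, -0.0094, 0.026]
ee_rot: [0.0, 0.271, 0.963, 0.0]
force: [-3.0, -0.1, 6.1]
grip_width: 0.0445
grasp_force: 64.5
t: 12.35
position: [0.4647, -0.0094, 0.026]
ee_rot: [0.001, 0.271, 0.963, 0.0]
force: [-8.6, -0.3, 21.4]
grip_width: 0.0443
grasp_force: 66.0
```

```bash
python3 -m pendant '[[[0,0,0],[0,0,-1],0],[[0,0,0],[0,0,0],0.56],[[0,0,0],[0,0,0],0.65],[[0,0,0],[0,0,0],0.7],[[0,0,0],[0,0,0],0.7],[[0,0,0],[0,0,-5],0.7],[[0,0,0],[0,0,-15],0.7],[[0,0,0],[0,0,-30],0.7],[[0,0,0],[0,0,-40],0.7],[[0,0,0],[0,0,-40],1],[[0,0,0],[0,0,0],1]]'; python3 d.py .3974 .3145 .14
```

```text
t: 13.45
position: [0.4674, -0.0095, 0.1605]
ee_rot: [0.004, 0.271, 0.963, 0.001]
force: [0.5, -0.2, -1.2]
grip_width: 0.0849
grasp_force: 0.0
pos [ 0.4674 -0.0095  0.1605] delta mm [228.7 239.9  19.8] yaw(y) 58.59 R2 [ 8.1e-03 -3.0e-04 -1.0e+00]
```

```bash
python3 - <<'E'
from h import *
s=cam("scene")
for k,p in {2:(.397,.315),3:(.4597,.127),4:(.45,.244)}.items():
    try: print(k,fit(s,bright,wpts(k),p,pad=4), proj(s,np.r_[p,.02]))
    except Exception as e: print(k,e)
cv2.imwrite("pics/s3.png",crop(s,0,230,230,390,350,5))
E
python3 -m pendant '[[[0,0,0],[22.9,24,0],1],[[0,0,0],[22.9,24,0],1],[[0,0,0],[22.9,24,0],1],[[0,0,0],[22.9,24,0],1],[[0,0,0],[22.9,24,0],1],[[0,0,0],[22.9,24,0],1],[[0,0,0],[22.9,24,0],1],[[0,0,0],[22.9,24,0],1],[[0,0,0],[22.9,24,0],1],[[0,0,0],[22.9,24,0],1],[[0,0,0],[0,0,0],1],[[0,0,0],[0,0,0],1]]'; python3 d.py .3974 .3145 .013
```

```text
2 (array([0.39777293, 0.31287227]), np.float64(0.18088205746433594)) [297.69285969 316.51595126]
3 (array([0.4601137 , 0.12545224]), np.float64(0.09484560018574413)) [320.6334886  277.86494865]
4 (array([0.4434547 , 0.25157909]), np.float64(0.3397577092511013)) [299.37769343 296.92718347]
t: 14.7
position: [0.3935, 0.3148, 0.1543]
ee_rot: [-0.001, 0.27, 0.963, -0.001]
force: [0.3, -0.5, -0.4]
grip_width: 0.0854
grasp_force: 0.0
pos [0.3935 0.3148 0.1543] delta mm [ -3.6   2.1 141.2] yaw(y) 58.69 R2 [-0.0016 -0.0016 -1.    ]
```

View pics/s3.png

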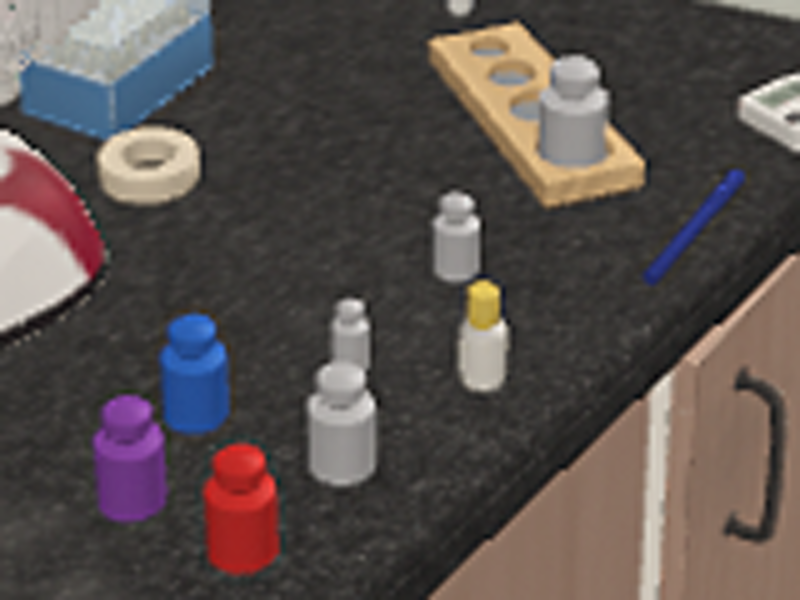

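```bash
python3 -m pendant '[[[0,0,0],[-3.6,2,0],1],[[0,0,0],[0,0,20],0.8],[[0,0,0],[0,0,20],0.8],[[0,0,0],[0,0,20],0.8],[[0,0,0],[0,0,20],0.8],[[0,0,0],[0,0,20],0.8],[[0,0,0],[0,0,20],0.8],[[0,0,0],[0,0,15],0.8],[[0,0,0],[0,0,6],0.8],[[0,0,0],[0,0,0],0.8],[[0,0,0],[0,0,0],0.4],[[0,0,0],[0,0,0],0.2],[[0,0,0],[0,0,0],0],[[0,0,0],[0,0,0],0],[[0,0,0],[0,0,0],0]]'; python3 d.py .3976 .314 .013
```

```text
t: 16.2
position: [0.3989, 0.3148, 0.0154]
ee_rot: [0.001, 0.271, 0.963, 0.0]
force: [-0.8, -2.7, 5.4]
grip_width: 0.035
grasp_force: 59.4
pos [0.3989 0.3148 0.0154] delta mm [ 0.7 -1.4  2.4] yaw(y) 58.59 R2 [ 1.6e-03  5.0e-04 -1.0e+00]
```

```bash
python3 -m pendant '[[[0,0,0],[0,0,0],0.5],[[0,0,0],[0,0,0],0.7],[[0,0,0],[0,0,0],0.7],[[0,0,-8.5],[0,0,0],0.7],[[0,0,-8.5],[0,0,0],0.7],[[0,0,-8.5],[0,0,0],0.7],[[0,0,-8.5],[0,0,0],0.7],[[0,0,-8.5],[0,0,0],0.7],[[0,0,-8.5],[0,0,0],0.7],[[0,0,-8.5],[0,0,0],0.7],[[0,0,-8.5],[0,0,0],0.7],[[0,0,-8.5],[0,0,0],0.7],[[0,0,-8.5],[0,0,0],0.7],[[0,0,-5],[0,0,0],0.7],[[0,0,0],[0,0,0],0.7],[[0,0,0],[0,0,0],0.4],[[0,0,0],[0,0,0],0.2],[[0,0,0],[0,0,0],0],[[0,0,0],[0,0,0],0],[[0,0,0],[0,0,0],0]]'; python3 d.py .5137 -.0396 .013; python3 -m pendant '[[[0,0,0],[0,0,-8],0],[[0,0,8.5],[0,0,-10],0],[[0,0,8.5],[0,0,-12],0],[[0,0,8.5],[0,0,-12],0],[[0,0,8.5],[0,0,-12],0],[[0,0,8.5],[0,0,-12],0],[[0,0,8.5],[0,0,-12],0],[[0,0,8.5],[0,0,-12],0],[[0,0,8.5],[0,0,-12],0],[[0,0,8.5],[0,0,-12],0],[[0,0,8.5],[0,0,-11],0],[[0,0,5],[0,0,0],0],[[0,0,0],[0,0,0],0]]'; python3 d.py .5137 -.0396 .14
```

```text
t: 18.2
position: [0.3983, 0.3147, 0.0146]
ee_rot: [0.0, -0.489, 0.873, 0.0]
force: [-1.2, -0.1, 5.0]
grip_width: 0.0352
grasp_force: 59.7
pos [0.3983 0.3147 0.0146] delta mm [ 241.8 -283.5    1.6] yaw(y) 148.49 R2 [ 0.e+00  2.e-04 -1.e+00]
t: 19.5
position: [0.3984, 0.3146, 0.1398]
ee_rot: [0.0, 0.272, 0.962, 0.0]
force: [0.2, 0.1, -3.0]
grip_width: 0.0351
grasp_force: 60.1
pos [0.3984 0.3146 0.1398] delta mm [-2.835e+02 -2.416e+02 -2.000e-01] yaw(y) 58.47 R2 [ 4.e-04  2.e-04 -1.e+00]
```

```bash
python3 -m pendant '[[[0,0,0],[-25.8,-22,0],0],[[0,0,0],[-25.8,-22,0],0],[[0,0,0],[-25.8,-22,0],0],[[0,0,0],[-25.8,-22,0],0],[[0,0,0],[-25.8,-22,0],0],[[0,0,0],[-25.8,-22,0],0],[[0,0,0],[-25.8,-22,0],0],[[0,0,0],[-25.8,-22,0],0],[[0,0,0],[-25.8,-22,0],0],[[0,0,0],[-25.8,-22,0],0],[[0,0,0],[-25.8,-22,0],0],[[0,0,0],[0,0,30],0],[[0,0,0],[0,0,30],0],[[0,0,0],[0,0,20],0],[[0,0,0],[0,0,0],0],[[0,0,0],[0,0,0],0]]'; python3 d.py .5136 -.0396 .0266
```

```text
t: 21.1
position: [0.5143, -0.0398, 0.0595]
ee_rot: [-0.0, 0.27, 0.963, -0.0]
force: [0.6, -0.6, -1.6]
grip_width: 0.0349
grasp_force: 60.4
pos [ 0.5143 -0.0398  0.0595] delta mm [ 0.7 -0.2 32.9] yaw(y) 58.66 R2 [-1.e-03 -1.e-04 -1.e+00]
```

```bash
python3 -m pendant '[[[0,0,0],[0.6,0,6],0],[[0,0,0],[0,0,6],0],[[0,0,0],[0,0,6],0],[[0,0,0],[0,0,4],0],[[0,0,0],[0,0,3],0],[[0,0,0],[0,0,0],0]]';python3 -m pendant '[[[0,0,0],[0,0,2],0],[[0,0,0],[0,0,2],0],[[0,0,0],[0,0,2],0],[[0,0,0],[0,0,0],0]]';python3 -m pendant '[[[0,0,0],[0,0,0.7],0],[[0,0,0],[0,0,0.5],0],[[0,0,0],[0,0,0],0]]'
```

```text
t: 21.7
position: [0.5137, -0.0395, 0.0339]
ee_rot: [-0.0, 0.271, 0.963, -0.0]
force: [-0.1, 0.5, -1.8]
grip_width: 0.0353
grasp_force: 60.4
t: 22.1
position: [0.5138, -0.0395, 0.028]
ee_rot: [-0.0, 0.271, 0.963, -0.0]
force: [-0.5, 0.2, -2.4]
grip_width: 0.0358
grasp_force: 60.4
t: 22.4
position: [0.514, -0.0395, 0.0271]
ee_rot: [-0.0, 0.271, 0.963, -0.0]
force: [0.1, -0.1, -2.1]
grip_width: 0.0355
grasp_force: 60.4
```

```bash
python3 -m pendant '[[[0,0,0],[0,0,0.5],0],[[0,0,0],[0,0,0.5],0],[[0,0,0],[0,0,0],0]]'; python3 -m pendant '[[[0,0,0],[0,0,0.4],0],[[0,0,0],[0,0,0],0]]'
```

```text
t: 22.7
position: [0.5141, -0.0395, 0.0266]
ee_rot: [0.0, 0.271, 0.963, -0.0]
force: [-2.3, 0.4, 4.5]
grip_width: 0.0356
grasp_force: 61.2
t: 22.9
position: [0.5141, -0.0395, 0.0266]
ee_rot: [0.0, 0.271, 0.963, 0.0]
force: [-3.6, -0.5, 8.7]
grip_width: 0.0356
grasp_force: 61.7
```

```bash
python3 -m pendant '[[[0,0,0],[0,0,-0.7],0],[[0,0,0],[0,0,0],0.46],[[0,0,0],[0,0,0],0.55],[[0,0,0],[0,0,0],0.6],[[0,0,0],[0,0,0],0.6],[[0,0,0],[0,0,-5],0.6],[[0,0,0],[0,0,-15],0.6],[[0,0,0],[0,0,-30],0.6],[[0,0,0],[0,0,-40],0.6],[[0,0,0],[0,0,-20],0.7],[[0,0,0],[22,19,0],0.7],[[0,0,0],[22,19,0],0.7],[[0,0,0],[22,19,0],0.7],[[0,0,0],[22,19,0],0.7],[[0,0,0],[22,19,0],0.7],[[0,0,0],[22,19,0],0.7],[[0,0,0],[0,0,0],0.7],[[0,0,0],[0,0,0],0.7]]'; python3 d.py .4599 .1265 .011
```

```text
t: 24.7
position: [0.4606, 0.127, 0.1367]
ee_rot: [0.0, 0.27, 0.963, -0.0]
force: [0.4, 0.4, -1.8]
grip_width: 0.0597
grasp_force: 0.0
pos [0.4606 0.127  0.1367] delta mm [  0.5  -0.8 125.7] yaw(y) 58.68 R2 [ 4.e-04 -3.e-04 -1.e+00]
```

```bash
python3 -m pendant '[[[0,0,0],[0.5,-0.8,20],0.7],[[0,0,0],[0,0,20],0.7],[[0,0,0],[0,0,20],0.7],[[0,0,0],[0,0,20],0.7],[[0,0,0],[0,0,20],0.7],[[0,0,0],[0,0,15],0.7],[[0,0,0],[0,0,10],0.7],[[0,0,0],[0,0,0],0.7],[[0,0,0],[0,0,0],0.4],[[0,0,0],[0,0,0],0.2],[[0,0,0],[0,0,0],0],[[0,0,0],[0,0,0],0],[[0,0,0],[0,0,0],0]]'; python3 d.py .4599 .1265 .011; python3 -m pendant '[[[0,0,0],[0,0,0],0.45],[[0,0,0],[0,0,0],0.6],[[0,0,0],[0,0,0],0.6],[[0,0,-8.5],[0,0,0],0.6],[[0,0,-8.5],[0,0,0],0.6],[[0,0,-8.5],[0,0,0],0.6],[[0,0,-8.5],[0,0,0],0.6],[[0,0,-8.5],[0,0,0],0.6],[[0,0,-8.5],[0,0,0],0.6],[[0,0,-8.5],[0,0,0],0.6],[[0,0,-8.5],[0,0,0],0.6],[[0,0,-8.5],[0,0,0],0.6],[[0,0,-8.5],[0,0,0],0.6],[[0,0,-5],[0,0,0],0.6],[[0,0,0],[0,0,0],0.6],[[0,0,0],[0,0,0],0.3],[[0,0,0],[0,0,0],0.1],[[0,0,0],[0,0,0],0],[[0,0,0],[0,0,0],0],[[0,0,0],[0,0,0],0]]'; python3 d.py .4599 .1265 .011
```

```text
t: 26.0
position: [0.4606, 0.1262, 0.0124]
ee_rot: [0.001, 0.271, 0.963, 0.0]
force: [-1.1, -1.2, 6.6]
grip_width: 0.0271
grasp_force: 59.1
pos [0.4606 0.1262 0.0124] delta mm [ 0.7 -0.1  1.4] yaw(y) 58.59 R2 [ 0.0018 -0.     -1.    ]
t: 28.0
position: [0.4599, 0.1262, 0.0116]
ee_rot: [0.0, -0.489, 0.872, -0.0]
force: [-1.9, -0.3, 5.2]
grip_width: 0.0269
grasp_force: 59.2
pos [0.4599 0.1262 0.0116] delta mm [-0.3  0.2  0.6] yaw(y) 148.53 R2 [ 1.e-04  0.e+00 -1.e+00]
```

```bash
python3 -m pendant '[[[0,0,0],[0,0,-8],0],[[0,0,8.5],[0,0,-10],0],[[0,0,8.5],[0,0,-12],0],[[0,0,8.5],[0,0,-12],0],[[0,0,8.5],[0,0,-12],0],[[0,0,8.5],[0,0,-12],0],[[0,0,8.5],[0,0,-12],0],[[0,0,8.5],[0,0,-12],0],[[0,0,8.5],[0,0,-12],0],[[0,0,8.5],[0,0,-12],0],[[0,0,8.5],[0,0,-11],0],[[0,0,5],[0,0,0],0],[[0,0,0],[0,0,0],0]]'; python3 d.py .5555 -.0652 .14
python3 - <<'E'
from h import *
f=cam("top")
g=cv2.resize(f["color"],None,fx=8,fy=8,interpolation=cv2.INTER_CUBIC).astype(int)
for thr in (25,40,55):
  n,l,st,ce=cv2.connectedComponentsWithStats((g[...,0]-g[...,2]<thr).astype(np.uint8))
  for k,q in {3:(.5555,-.0652,.022),4:(.5909,-.0868,.022)}.items():
    u=(proj(f,q)+.5)*8-.5
    i=min((i for i in range(1,n) if 600<st[i,4]<20000),key=lambda i:np.hypot(*(ce[i]-u))); uu=(ce[i]+.5)/8-.5
    print(k,proj(f,q).round(2),uu.round(2),st[i,4],ray(f,*uu,.022).round(4),ray(f,*uu,.012).round(4))
E
```

```text
t: 29.3
position: [0.46, 0.1262, 0.137]
ee_rot: [0.0, 0.271, 0.962, 0.0]
force: [-0.2, 0.2, -0.4]
grip_width: 0.0272
grasp_force: 59.1
pos [0.46   0.1262 0.137 ] delta mm [-181.4 -113.2   -3. ] yaw(y) 58.49 R2 [ 7.e-04  0.e+00 -1.e+00]
3 [336.77 192.44] [336.66 192.58] 2678 [ 0.5549 -0.0647  0.022 ] [ 0.5569 -0.0652  0.012 ]
4 [341.6  183.79] [341.34 183.88] 1589 [ 0.5906 -0.0857  0.022 ] [ 0.5927 -0.0864  0.012 ]
3 [336.77 192.44] [336.62 192.6 ] 3213 [ 0.5549 -0.0646  0.022 ] [ 0.5568 -0.0651  0.012 ]
4 [341.6  183.79] [341.31 183.91] 2015 [ 0.5905 -0.0856  0.022 ] [ 0.5926 -0.0862  0.012 ]
3 [336.77 192.44] [336.58 192.6 ] 3843 [ 0.5549 -0.0644  0.022 ] [ 0.5569 -0.0649  0.012 ]
4 [341.6  183.79] [341.29 183.9 ] 2520 [ 0.5905 -0.0855  0.022 ] [ 0.5927 -0.0862  0.012 ]
```

```bash
python3 -m pendant '[[[0,0,0],[-22.7,-14.1,0],0],[[0,0,0],[-22.7,-14.1,0],0],[[0,0,0],[-22.7,-14.1,0],0],[[0,0,0],[-22.7,-14.1,0],0],[[0,0,0],[-22.7,-14.1,0],0],[[0,0,0],[-22.7,-14.1,0],0],[[0,0,0],[-22.7,-14.1,0],0],[[0,0,0],[-22.7,-14.1,0],0],[[0,0,0],[0,0,30],0],[[0,0,0],[0,0,30],0],[[0,0,0],[0,0,20],0],[[0,0,0],[0,0,0],0],[[0,0,0],[0,0,0],0]]'; python3 d.py .5557 -.0649 .0236
```

```text
t: 30.65
position: [0.5559, -0.0647, 0.0565]
ee_rot: [-0.0, 0.27, 0.963, -0.0]
force: [0.1, -0.2, -1.0]
grip_width: 0.0271
grasp_force: 59.2
pos [ 0.5559 -0.0647  0.0565] delta mm [ 0.1 -0.2 32.9] yaw(y) 58.67 R2 [-0.001  0.    -1.   ]
```

```bash
python3 -m pendant '[[[0,0,0],[0,0,6],0],[[0,0,0],[0,0,6],0],[[0,0,0],[0,0,6],0],[[0,0,0],[0,0,4],0],[[0,0,0],[0,0,3],0],[[0,0,0],[0,0,0],0]]';python3 -m pendant '[[[0,0,0],[0,0,2],0],[[0,0,0],[0,0,2],0],[[0,0,0],[0,0,1.5],0],[[0,0,0],[0,0,0],0]]';python3 -m pendant '[[[0,0,0],[0,0,0.7],0],[[0,0,0],[0,0,0.5],0],[[0,0,0],[0,0,0],0]]'
```

```text
t: 31.25
position: [0.5558, -0.0647, 0.031]
ee_rot: [-0.0, 0.271, 0.963, -0.0]
force: [-0.5, -0.1, -0.2]
grip_width: 0.027
grasp_force: 59.2
t: 31.65
position: [0.556, -0.0648, 0.0257]
ee_rot: [-0.0, 0.271, 0.963, -0.0]
force: [0.4, 0.4, -0.5]
grip_width: 0.0273
grasp_force: 59.2
t: 31.95
position: [0.5561, -0.0648, 0.0247]
ee_rot: [-0.0, 0.271, 0.963, -0.0]
force: [0.4, -0.1, -1.5]
grip_width: 0.0268
grasp_force: 59.2
```

```bash
python3 -m pendant '[[[0,0,0],[0,0,0.5],0],[[0,0,0],[0,0,0.5],0],[[0,0,0],[0,0,0],0]]'; python3 -m pendant '[[[0,0,0],[0,0,0.5],0],[[0,0,0],[0,0,0],0]]'
```

```text
t: 32.25
position: [0.5561, -0.0648, 0.0237]
ee_rot: [0.0, 0.271, 0.963, -0.0]
force: [0.9, -0.2, -1.0]
grip_width: 0.0272
grasp_force: 59.3
t: 32.45
position: [0.5561, -0.0648, 0.0236]
ee_rot: [0.0, 0.271, 0.963, -0.0]
force: [-1.3, -0.2, 4.4]
grip_width: 0.0269
grasp_force: 59.9
```

```bash
python3 -m pendant '[[[0,0,0],[0,0,-0.5],0],[[0,0,0],[0,0,0],0.38],[[0,0,0],[0,0,0],0.45],[[0,0,0],[0,0,0],0.52],[[0,0,0],[0,0,0],0.52],[[0,0,0],[0,0,-5],0.52],[[0,0,0],[0,0,-15],0.52],[[0,0,0],[0,0,-30],0.52],[[0,0,0],[0,0,-40],0.52],[[0,0,0],[0,0,-20],0.6],[[0,0,0],[27.9,23.2,0],0.6],[[0,0,0],[27.9,23.2,0],0.6],[[0,0,0],[27.9,23.2,0],0.6],[[0,0,0],[27.9,23.2,0],0.6],[[0,0,0],[27.9,23.2,0],0.6],[[0,0,0],[27.9,23.2,0],0.6],[[0,0,0],[27.9,23.2,0],0.6],[[0,0,0],[27.9,23.2,0],0.6],[[0,0,0],[27.9,23.2,0],0.6],[[0,0,0],[0,0,0],0.6]]'; python3 d.py .45 .2437 .010
```

```text
t: 34.45
position: [0.4495, 0.2476, 0.1341]
ee_rot: [-0.0, 0.269, 0.963, 0.001]
force: [0.8, 0.1, 0.3]
grip_width: 0.0515
grasp_force: 0.0
pos [0.4495 0.2476 0.1341] delta mm [ -2.5  -3.3 124.1] yaw(y) 58.81 R2 [ 3.0e-04  1.2e-03 -1.0e+00]
```

```bash
python3 -m pendant '[[[0,0,0],[0,0,0],0.6]]'; python3 d.py .45 .2437 .010
python3 - <<'E'
from h import *
s=cam("scene")
cv2.imwrite("pics/s4.png",crop(s,0,270,220,390,310,5))
print((proj(s,[[.45,.2437,.0],[.45,.2437,.045],[.45,.2437,.0225]])-[270,220])*5)
E
```

```text
t: 34.55
position: [0.4503, 0.2449, 0.1339]
ee_rot: [0.0, 0.27, 0.963, -0.0]
force: [-0.6, 0.8, 0.7]
grip_width: 0.0514
grasp_force: 0.0
pos [0.4503 0.2449 0.1339] delta mm [ -0.3  -1.2 123.9] yaw(y) 58.71 R2 [ 2.e-04 -2.e-04 -1.e+00]
[[147.68948995 411.9233456 ]
 [146.60772759 349.47512587]
 [147.15249489 380.92357459]]
```

View pics/s4.png

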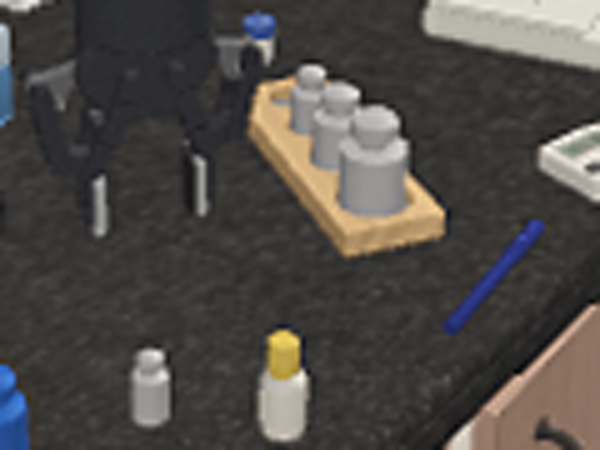

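```bash
python3 -m pendant '[[[0,0,0],[-0.3,-1,20],0.6],[[0,0,0],[0,0,20],0.6],[[0,0,0],[0,0,20],0.6],[[0,0,0],[0,0,20],0.6],[[0,0,0],[0,0,20],0.6],[[0,0,0],[0,0,15],0.6],[[0,0,0],[0,0,8],0.6],[[0,0,0],[0,0,0],0.6],[[0,0,0],[0,0,0],0.4],[[0,0,0],[0,0,0],0.2],[[0,0,0],[0,0,0],0],[[0,0,0],[0,0,0],0],[[0,0,0],[0,0,0],0]]'; python3 d.py .45 .2437 .010; python3 -m pendant '[[[0,0,0],[0,0,0],0.35],[[0,0,0],[0,0,0],0.5],[[0,0,0],[0,0,0],0.5],[[0,0,-8.5],[0,0,0],0.5],[[0,0,-8.5],[0,0,0],0.5],[[0,0,-8.5],[0,0,0],0.5],[[0,0,-8.5],[0,0,0],0.5],[[0,0,-8.5],[0,0,0],0.5],[[0,0,-8.5],[0,0,0],0.5],[[0,0,-8.5],[0,0,0],0.5],[[0,0,-8.5],[0,0,0],0.5],[[0,0,-8.5],[0,0,0],0.5],[[0,0,-8.5],[0,0,0],0.5],[[0,0,-5],[0,0,0],0.5],[[0,0,0],[0,0,0],0.5],[[0,0,0],[0,0,0],0.25],[[0,0,0],[0,0,0],0.1],[[0,0,0],[0,0,0],0],[[0,0,0],[0,0,0],0],[[0,0,0],[0,0,0],0]]'; python3 d.py .45 .2437 .010
```

```text
t: 35.9
position: [0.451, 0.2434, 0.0118]
ee_rot: [0.001, 0.271, 0.963, 0.0]
force: [-1.0, -2.3, 5.9]
grip_width: 0.0193
grasp_force: 58.8
pos [0.451  0.2434 0.0118] delta mm [ 1.  -0.3  1.8] yaw(y) 58.59 R2 [ 1.8e-03  2.0e-04 -1.0e+00]
t: 37.9
position: [0.4503, 0.2433, 0.0109]
ee_rot: [0.0, -0.489, 0.872, 0.0]
force: [-1.7, -0.8, 5.7]
grip_width: 0.0195
grasp_force: 58.9
pos [0.4503 0.2433 0.0109] delta mm [-0.1  0.5  0.9] yaw(y) 148.56 R2 [ 1.e-04  1.e-04 -1.e+00]
```

```bash
python3 -m pendant '[[[0,0,0],[0,0,-8],0],[[0,0,8.5],[0,0,-10],0],[[0,0,8.5],[0,0,-12],0],[[0,0,8.5],[0,0,-12],0],[[0,0,8.5],[0,0,-12],0],[[0,0,8.5],[0,0,-12],0],[[0,0,8.5],[0,0,-12],0],[[0,0,8.5],[0,0,-12],0],[[0,0,8.5],[0,0,-12],0],[[0,0,8.5],[0,0,-12],0],[[0,0,8.5],[0,0,-14],0],[[0,0,5],[0,0,0],0],[[0,0,0],[0,0,0],0]]'; python3 d.py .591 -.0863 .14
```

```text
t: 39.2
position: [0.4505, 0.2434, 0.1393]
ee_rot: [0.0, 0.271, 0.962, 0.0]
force: [-0.9, 0.2, -1.2]
grip_width: 0.0195
grasp_force: 58.7
pos [0.4505 0.2434 0.1393] delta mm [-292.  -207.8   -0.7] yaw(y) 58.51 R2 [ 8.e-04  3.e-04 -1.e+00]
```

```bash
python3 -m pendant '[[[0,0,0],[-15.6,-25.6,0],0],[[0,0,0],[-15.6,-25.6,0],0],[[0,0,0],[-15.6,-25.6,0],0],[[0,0,0],[-15.6,-25.6,0],0],[[0,0,0],[-15.6,-25.6,0],0],[[0,0,0],[-15.6,-25.6,0],0],[[0,0,0],[-33,-9,0],0],[[0,0,0],[-33,-9,0],0],[[0,0,0],[-33,-9,0],0],[[0,0,0],[-33,-9,0],0],[[0,0,0],[-33,-9,0],0],[[0,0,0],[-33.3,-9.2,0],0],[[0,0,0],[0,0,0],0],[[0,0,0],[0,0,30],0],[[0,0,0],[0,0,30],0],[[0,0,0],[0,0,20],0],[[0,0,0],[0,0,0],0],[[0,0,0],[0,0,0],0]]'; python3 d.py .591 -.0863 .0229
```

```text
t: 41.0
position: [0.5908, -0.0859, 0.059]
ee_rot: [-0.0, 0.27, 0.963, -0.0]
force: [0.8, -0.2, -0.6]
grip_width: 0.0195
grasp_force: 58.8
pos [ 0.5908 -0.0859  0.059 ] delta mm [-0.4 -0.3 36.1] yaw(y) 58.68 R2 [-9.e-04  1.e-04 -1.e+00]
```

```bash
python3 -m pendant '[[[0,0,0],[-0.3,-0.3,8],0],[[0,0,0],[0,0,7],0],[[0,0,0],[0,0,6],0],[[0,0,0],[0,0,4],0],[[0,0,0],[0,0,3],0],[[0,0,0],[0,0,0],0]]';python3 -m pendant '[[[0,0,0],[0,0,2],0],[[0,0,0],[0,0,2],0],[[0,0,0],[0,0,1.5],0],[[0,0,0],[0,0,0],0]]';python3 -m pendant '[[[0,0,0],[0,0,0.7],0],[[0,0,0],[0,0,0.5],0],[[0,0,0],[0,0,0],0]]'
```

```text
t: 41.6
position: [0.591, -0.0866, 0.0302]
ee_rot: [-0.0, 0.271, 0.963, -0.0]
force: [-0.2, -0.4, -0.4]
grip_width: 0.0198
grasp_force: 58.8
t: 42.0
position: [0.5911, -0.0866, 0.025]
ee_rot: [-0.0, 0.271, 0.963, -0.0]
force: [-0.5, 0.8, -0.8]
grip_width: 0.0198
grasp_force: 58.8
t: 42.3
position: [0.5912, -0.0866, 0.024]
ee_rot: [-0.0, 0.271, 0.963, -0.0]
force: [-1.1, 0.7, 0.0]
grip_width: 0.0197
grasp_force: 58.8
```

```bash
python3 -m pendant '[[[0,0,0],[0,0,0.5],0],[[0,0,0],[0,0,0.5],0],[[0,0,0],[0,0,0],0]]'; python3 -m pendant '[[[0,0,0],[0,0,0.5],0],[[0,0,0],[0,0,0],0]]'
```

```text
t: 42.6
position: [0.5912, -0.0866, 0.023]
ee_rot: [-0.0, 0.271, 0.963, -0.0]
force: [0.5, -1.1, -0.1]
grip_width: 0.0197
grasp_force: 58.8
t: 42.8
position: [0.5913, -0.0866, 0.0229]
ee_rot: [0.0, 0.271, 0.963, -0.0]
force: [-1.0, -0.6, 3.8]
grip_width: 0.0194
grasp_force: 59.4
```

```bash
python3 -m pendant '[[[0,0,0],[0,0,-0.4],0],[[0,0,0],[0,0,0],0.3],[[0,0,0],[0,0,0],0.38],[[0,0,0],[0,0,0],0.45],[[0,0,0],[0,0,0],0.45],[[0,0,0],[0,0,-5],0.45],[[0,0,0],[0,0,-15],0.45],[[0,0,0],[0,0,-30],0.45],[[0,0,0],[0,0,-40],0.45],[[0,0,0],[0,0,-40],0.5],[[0,0,0],[0,0,-20],0.5],[[0,0,0],[10,-27,0],0.5],[[0,0,0],[10,-27,0],0.5],[[0,0,0],[10,-27,0],0.5],[[0,0,0],[10,-27,0],0.5],[[0,0,0],[10,-27,0],0.5],[[0,0,0],[10,-27,0],0.5],[[0,0,0],[10,-27,0],0.5],[[0,0,0],[0,0,0],0.5],[[0,0,0],[0,0,0],0.5]]'
python3 - <<'E'
from h import *
s=cam("scene");f=cam("top")
a=crop(s,0,290,215,390,310,4); b=crop(f,0,255,155,355,250,4)
cv2.imwrite("pics/s5.png",np.hstack([a,b]))
E
```

```text
t: 44.8
position: [0.4329, -0.2118, 0.1735]
ee_rot: [0.001, 0.271, 0.962, -0.0]
force: [0.2, -0.9, -0.6]
grip_width: 0.0425
grasp_force: 0.0
```

View pics/s5.png

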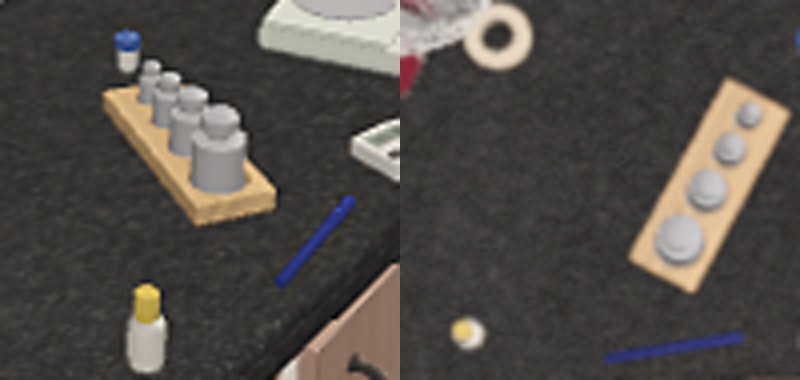

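The picture shows all four weights upright in their wells, in a row from about (222,150) to (150,85) in the left crop. The dropper at (147,330) and the vial at (127,50) are still standing where they were.

```bash
python3 -c "
from station import arm
print(arm.close_job())"
```

```text
the job is handed in; nothing more can be done
None
```

I put all four weights in their fitting wells in order of size, each lowered to the floor and upright in the last pictures; the dropper and vial still stand where they were, and the job was handed in at about 45 s.

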